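# Kit the loose power-supply components into their nests before soldering

## Task

Get the kit ready for soldering: put the large capacitor, the small capacitor, the transformer and the finned heat sink each into the grey nest whose pocket has its outline and size. Set each one down gently (no dropping), upright and flat on the pocket floor, and let go; leave the solder spool and the tip-cleaner pot where they are.

Things in the scene. Friction and masses are not known exactly. Their poses are not given: they have to be found in the camera images.
- cap_large_c (a point): Large electrolytic capacitor: black upright cylinder, 40 mm diameter, 56 mm tall, bright aluminium top with a cross score, about 90 g. Stands upright on the mat. This point is its centre, half-way up, z up.
- cap_small_c (a point): Small electrolytic capacitor: the same look but 26 mm diameter, 50 mm tall, about 40 g. Stands upright on the mat. This point is its centre, half-way up, z up.
- transformer_c (a point): Transformer: dark laminated steel block with a copper winding in its window, 52 mm long, 46 mm wide, 52 mm tall, about 300 g. Stands upright on the mat. This point is its centre, half-way up, z up; its own y is its long horizontal axis, its own x the short one.
- heatsink_c (a point): Heat sink: bare aluminium block with five upright fins running lengthwise, 70 mm long, 28 mm wide, 50 mm tall, about 120 g; grip it across its 28 mm width. Stands upright on the mat. This point is its centre, half-way up, z up; its own y is its long horizontal axis, its own x the short one.
- nest_round_large_floor (a point): Grey plate fixed to the mat, 78 mm (own x) by 104 mm (own y), 7 mm thick, with a round pocket of 56 mm diameter sunk 4 mm into its top; black floor 3 mm above the mat. This point: centre of the pocket floor, z up. For the large capacitor. The plate is 4 mm higher than the floor, so keep the fingertips 5 mm or more above the part's underside when setting down.
- nest_round_small_floor (a point): Grey plate fixed to the mat, 78 mm (own x) by 104 mm (own y), 7 mm thick, with a round pocket of 42 mm diameter sunk 4 mm into its top; black floor 3 mm above the mat. This point: centre of the pocket floor, z up. For the small capacitor. The plate is 4 mm higher than the floor, so keep the fingertips 5 mm or more above the part's underside when setting down.
- nest_rect_wide_floor (a point): Grey plate fixed to the mat, 78 mm (own x) by 104 mm (own y), 7 mm thick, with a nearly square pocket, 62 mm along x by 68 mm along y, sunk 4 mm into its top; black floor 3 mm above the mat. This point: centre of the pocket floor, z up. For the transformer, its long axis along the nest's y, either way round. The plate is 4 mm higher than the floor, so keep the fingertips 5 mm or more above the part's underside when setting down.
- nest_rect_long_floor (a point): Grey plate fixed to the mat, 78 mm (own x) by 104 mm (own y), 7 mm thick, with a long narrow pocket, 44 mm along x by 86 mm along y, sunk 4 mm into its top; black floor 3 mm above the mat. This point: centre of the pocket floor, z up. For the heat sink, its long axis along the nest's y, either way round. The plate is 4 mm higher than the floor, so keep the fingertips 5 mm or more above the part's underside when setting down.
- solder_spool_c (a point): Bystander: spool of solder lying flat, 60 mm diameter, 40 mm tall, grey flanges, 0.5 kg; leave it. This point is its centre.
- tip_cleaner_c (a point): Bystander: squat black pot of brass shavings, 72 mm diameter, 37 mm tall with the shavings, 0.4 kg; leave it. This point is 15 mm above the mat on its axis.
Things that resemble listed ones, but are neither listed nor needed, are in the scene too. Leave any purple look-alike of the part that bears transformer_c alone.

How it is judged:
At the end, for the whole second after the job is handed in: Each of the four parts stands in its own nest's pocket: its centre within 12.5 mm of the pocket's centre seen from above, its underside on the pocket floor (3 mm above to 4 mm below nominal), upright within 0.1 rad, at rest and released (horizontal distance between cap_large_c and nest_round_large_floor below 0.0125 m and z of cap_large_c in the frame of nest_round_large_floor between 0.024 and 0.031 m and angle between each of cap_large_c, cap_small_c, transformer_c, heatsink_c's own z axis and vertical below 0.1 rad and linear speed of each of cap_large, cap_small, transformer, heatsink below 0.02 m/s and horizontal distance between cap_small_c and nest_round_small_floor below 0.0125 m and z of cap_small_c in the frame of nest_round_small_floor between 0.021 and 0.028 m and horizontal distance between transformer_c and nest_rect_wide_floor below 0.0125 m and z of transformer_c in the frame of nest_rect_wide_floor between 0.022 and 0.029 m and horizontal distance between heatsink_c and nest_rect_long_floor below 0.0125 m and z of heatsink_c in the frame of nest_rect_long_floor between 0.021 and 0.028 m); the robot touches nothing.
It fails at once if the solder spool is moved from its place (more than 30 mm) (distance of solder_spool_c from where it was at the start of the episode above 0.03 m).
It fails at once if the tip-cleaner pot is moved from its place (more than 30 mm) (distance of tip_cleaner_c from where it was at the start of the episode above 0.03 m).
It fails at once if a part is pressed hard into its nest (over 40 N) (contact force between cap_large and nest_round_large above 40 N or contact force between cap_small and nest_round_small above 40 N or contact force between transformer and nest_rect_wide above 40 N or contact force between heatsink and nest_rect_long above 40 N).
It fails at once if a part is dropped into its nest (it comes down the last 30 mm faster than 0.55 m/s, as after a fall of more than about 15 mm) ((horizontal distance between cap_large_c and nest_round_large_floor below 0.03 m and z of cap_large_c in the frame of nest_round_large_floor below 0.058 m and linear speed of cap_large above 0.55 m/s) or (horizontal distance between cap_small_c and nest_round_small_floor below 0.03 m and z of cap_small_c in the frame of nest_round_small_floor below 0.055 m and linear speed of cap_small above 0.55 m/s) or (horizontal distance between transformer_c and nest_rect_wide_floor below 0.03 m and z of transformer_c in the frame of nest_rect_wide_floor below 0.056 m and linear speed of transformer above 0.55 m/s) or (horizontal distance between heatsink_c and nest_rect_long_floor below 0.03 m and z of heatsink_c in the frame of nest_rect_long_floor below 0.055 m and linear speed of heatsink above 0.55 m/s)).
It also fails if it takes over 115 s, if anything falls off the work surface, if the arm or the gripper's body presses on something with over 40 N, if the wrist force passes 120 N, or if a joint passes its speed limit or range.

## Robot

A 7-joint arm with a two-finger parallel gripper is mounted at the origin on the work surface. World frame = base frame: x ahead of the robot, y to its left, z up, the work surface at z = 0. Lengths are in m, angles in rad, forces in N, time in s.
With the tool pointing down it reaches from about 0.425 to 0.95 m from the base axis. Payload 4.7 kg.
Tool frame: the origin (TCP) lies at the very end of the fingers, on their centre line; the grasp point (between the pads) lies 19 mm behind it (manip.grip_depth is the distance from the TCP to the grasp point, in m); z points along the fingers, y is the direction in which the jaws open and shut (so a half turn about z gives the same grasp; the last joint's range is limited). The gripper opens to 85 mm and grips with 20 to 120 N. Pads are 22 mm wide; open, the fingers measure 114 mm over their backs; the gripper's body (76 mm by 85 mm) begins 54 mm behind the grasp point. The pads swing forward as they close: fully open they stand 13 mm farther back than shut.
Start: joints at [-0.029, 0.469, -0.049, 1.532, 0.024, 1.141, -0.082], TCP at [0.675, 0, 0.231] pointing down, gripper open.
Joint ranges: [-2.59, 2.59], [-0.33, 1.99], [-1.39, 1.29], [0.1, 2.45], [-1.04, 4.18], [0.21, 1.99], [-2.66, 2.66]. Speed limits (rad/s): [2.57, 2.57, 3.14, 3.14, 3.14, 3.14, 3.14].

## Interface

Orientations are given as a unit quaternion [x, y, z, w].
In Python, from bench import manip gives the robot as it stands.
- The arm moves only by the shell command python3 -m inch 'ROWS' [FORCE]. ROWS is JSON, a list of rows, each an object with "xyz": the shift along the world's x, y, z in m, a list of three; "spin": the turn about the world's z in rad; "fingers": the opening, from -1 (shut) to 1 (fully open), so that 0 is half open. In form: [{"xyz": [x, y, z], "spin": spin, "fingers": fingers}, ...]. A call has 1 to 8 rows; each row is the pose to reach, as a shift and turn from the pose commanded when the call began; what a row does not reach only later rows make up. A row lasts 1/8 s, in which the tool goes at most 62.5 mm and 10.7 degrees, less where a joint would pass 70% of its speed; a pose out of reach is approached as far as the arm can. A call with a gripper value outside its range is refused whole. The fingers move at their own pace and stop on an object; FORCE is the grip in N (left out, the last holds). Time passes only in rows, so rows that repeat a pose let the fingers close. It gives the time, the measured TCP pose, the force and the opening at its end, in the units of the state.
- manip.state(): the state, without advancing time (a new reading comes with each control period).
- manip.capture(name): name is "scene" or "side" or "wrist"; returns the picture (384x512x3 uint8, red, green, blue); there is no depth.
- manip.calibration(name): a dict with "vertical_fov" (degrees; the focal length in pixels is half the picture's height over the tangent of half this angle, whatever the lens; pixels are square), "cx", "cy" (the principal point, pixels), "extrinsics" (4x4, takes a point from camera to world coordinates); the wrist camera has in their place "hand_eye" (4x4, takes a point from camera to tool coordinates, whose origin is the TCP and whose axes are the flange's). Camera axes: x right, y down, z forward; pixel columns grow to the right and rows downward; lengths in m; the calibration is good to about 2 mm. A picture is of the moment at which its call begins: read the wrist's pose just before it. calibration takes no time and is no camera call.
- manip.finish_job(): hands the job in, once; it reports no verdict.
Trained networks look in the newest picture that a camera, given by its name, has taken for a name from the list of things; names that differ only in an ending like _2 or _b are one class to them, and where a whole thing is asked for, a point or a joint stands for the part that bears it (a point fixed in the world has none). Each returns a list of dicts, best first, with "score" (0 to 1); they miss things now and then, are a little off and sometimes report something else, mostly with a low value. They report only what shows in the picture. A call takes as long as a camera call. They do not tell look-alikes from the thing itself.
- manip.search_frame(camera, thing): "location" ([x, y, z] in m, in world coordinates, good to about 4 mm: the middle of the surface that is visible of it).
- manip.cut_out(camera, thing): "region" (384x512 bool, what is visible of it).
- manip.tip_of(camera, thing): "location" ([x, y, z] in m, in world coordinates, good to about 4 mm: a listed point, or the origin of a listed thing).
The state is a dict: "time": time; "q": joint angles; "joint_velocities": joint speeds; "joint_torque": joint torques, N m; "eef_pos": TCP position; "orientation": TCP orientation; "ft_force": force on the tool from outside, world axes, zero at the start; "wrist_torque": the same for the moment, N m; "width": finger opening in m.
Only numpy, scipy, OpenCV 4.12 (cv2) and the standard library are available. Lean on these libraries where they do the work, as an engineer would, in place of code of your own. Each camera call takes 0.05 s, during which the arm holds its last target. There are 200 camera calls.

## Working session

There is one attempt and no reset: what is moved stays moved. The work goes in short steps, Python scripts to look and compute and a shell command to move; the robot and the scene stay as the last step left them, time stands still between calls to the robot, and variables do not carry over. Pictures are saved under pics/ and viewed, about 12 in all and at most 16, crops included, and the job is handed in when it is done.

```bash
mkdir -p pics
python3 - <<'E'
from bench import manip
import cv2,numpy as np
for c in ("scene","side"):
    im=manip.capture(c); cv2.imwrite(f"pics/{c}0.png",im[:,:,::-1])
    k=manip.calibration(c); print(c,k["vertical_fov"],np.round(k["extrinsics"],3).tolist())
    for t in "cap_large_c cap_small_c transformer_c heatsink_c nest_round_large_floor nest_round_small_floor nest_rect_wide_floor nest_rect_long_floor solder_spool_c tip_cleaner_c".split():
        E=np.linalg.inv(k["extrinsics"]);f=192/np.tan(np.radians(k["vertical_fov"]/2))
        for d in manip.tip_of(c,t)[:4]:
            p=np.array(d["location"]);q=E[:3,:3]@p+E[:3,3]
            print(t,np.round(p,3),round(d["score"],2),np.round([k["cx"]+f*q[0]/q[2],k["cy"]+f*q[1]/q[2]]))
print(manip.state())
E
```

```text
scene 46.00220788602504 [[0.862, 0.42, -0.283, 0.854], [0.506, -0.697, 0.509, -0.475], [0.016, -0.582, -0.813, 0.836], [0.0, 0.0, 0.0, 1.0]]
cap_large_c [0.422 0.341 0.025] 0.67 [265.  92.]
cap_small_c [0.425 0.166 0.029] 0.66 [231. 133.]
transformer_c [ 0.604 -0.154  0.025] 0.81 [221. 270.]
transformer_c [ 0.721 -0.122  0.029] 0.81 [281. 284.]
heatsink_c [ 0.618 -0.327  0.026] 0.8 [174. 349.]
heatsink_c [ 0.458 -0.32   0.012] 0.67 [109. 305.]
nest_round_large_floor [ 0.6   -0.004  0.004] 0.89 [257. 220.]
nest_round_small_floor [0.606 0.34  0.002] 0.76 [326. 125.]
nest_rect_wide_floor [0.603 0.166 0.002] 0.56 [294. 169.]
nest_rect_wide_floor [0.603 0.341 0.   ] 0.56 [325. 124.]
nest_rect_long_floor [ 0.444 -0.167  0.002] 0.58 [154. 244.]
solder_spool_c [ 0.444 -0.001  0.016] 0.66 [198. 186.]
solder_spool_c [0.426 0.17  0.025] 0.43 [232. 133.]
solder_spool_c [ 0.603  0.336 -0.001] 0.36 [325. 126.]
tip_cleaner_c [ 0.456 -0.32   0.015] 0.89 [108. 304.]
side 53.3710566981437 [[-0.781, -0.429, 0.455, 0.171], [-0.625, 0.542, -0.562, 0.497], [-0.005, -0.723, -0.691, 0.637], [0.0, 0.0, 0.0, 
[... 621 characters left out ...]
: array([-0.02892893,  0.46863991, -0.04862548,  1.53251242,  0.02410636,
        1.14101726, -0.08229395]), 'joint_velocities': array([-0.00058791,  0.0003079 , -0.00104032,  0.00065465, -0.00124198,
       -0.00061982, -0.00194127]), 'joint_torque': array([-5.40776655e-04, -5.10173750e+01, -4.65370598e-02, -2.38012165e+01,
        1.08874164e-02,  9.03465316e-04, -2.04606167e-06]), 'eef_pos': array([6.75005135e-01, 7.82594258e-05, 2.31302732e-01]), 'orientation': array([ 7.07081822e-01,  7.07131739e-01,  1.74295795e-05, -1.28435646e-05]), 'ft_force': array([-0.3388402 , -0.05201003,  0.14925133]), 'wrist_torque': array([-0.00802614,  0.01609518, -0.03282069]), 'width': 0.08551197569778335}
```

View image.

```bash
python3 -c "
import cv2
for c in ('scene','side'):
    cv2.imwrite(f'pics/{c}0b.png',cv2.resize(cv2.imread(f'pics/{c}0.png'),(800,600),interpolation=cv2.INTER_CUBIC))"
```

```text
(no output)
```

View pics/scene0b.png

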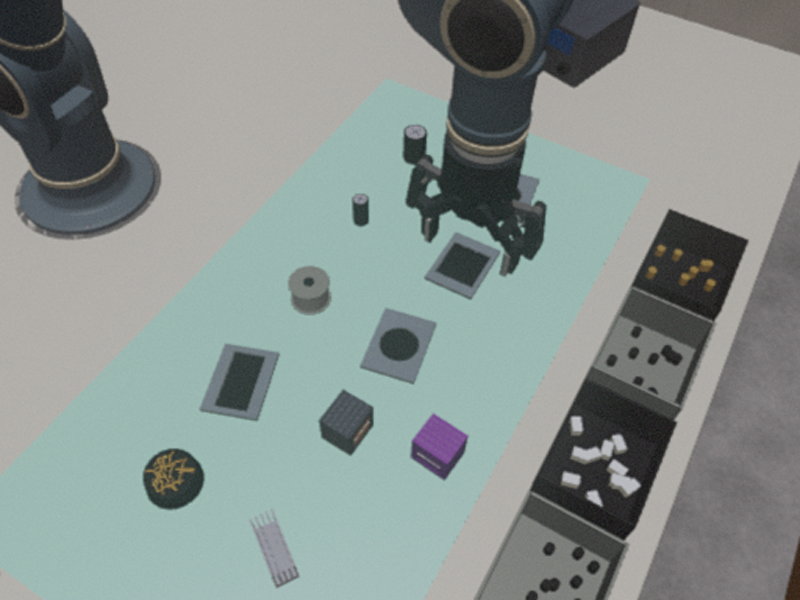

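View pics/side0b.png

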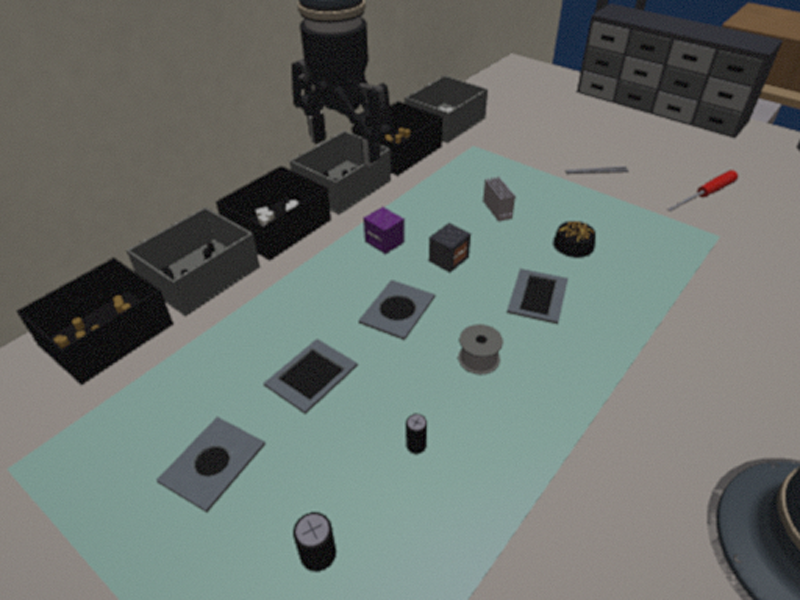

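Two pictures viewed. The parts are clear: scene (640-scale original) cap_large (265,92), cap_small (231,133), heat sink (174,349). Transformer candidates are the dark block (221,270) and the purple look-alike (281,284). I take the dark one. Next I fit poses and yaws to the silhouettes.

```bash
cat > h.py <<'E'
from bench import manip
import cv2,numpy as np
from scipy.optimize import minimize
def cam(c):
    k=manip.calibration(c); return k,192/np.tan(np.radians(k["vertical_fov"]/2))
def project(c,P,E=None):
    k,f=cam(c); E=np.linalg.inv(k["extrinsics"] if E is None else E)
    q=np.asarray(P)@E[:3,:3].T+E[:3,3]
    return np.c_[k["cx"]+f*q[:,0]/q[:,2],k["cy"]+f*q[:,1]/q[:,2]]
def nonmat(im):
    hsv=cv2.cvtColor(im,cv2.COLOR_RGB2HSV)
    m=(hsv[...,0]>65)&(hsv[...,0]<100)&(hsv[...,1]>40)&(hsv[...,2]>90)
    return (~m).astype(np.uint8)
def box(x,y,a,size):
    L,W,H=size; p=np.array([[i*L/2,j*W/2,k*H] for i in(-1,1) for j in(-1,1) for k in (0,1)])
    c,s=np.cos(a),np.sin(a)
    return np.c_[x+c*p[:,0]-s*p[:,1],y+s*p[:,0]+c*p[:,1],p[:,2]]
def comp(m,uv):
    n,l,st,_=cv2.connectedComponentsWithStats(m,connectivity=4)
    u,v=np.round(uv).astype(int); return l==l[v,u]
def render(c,P):
    S=4; z=np.zeros((384*S,512*S),np.uint8)
    h=cv2.convexHull(((project(c,P)+.5)*S).astype(np.float32)); cv2.fillPoly(z,[np.round(h).astype(np.int32)],1)
    return cv2.resize(z.astype(np.float32),(512,384),interpolation=cv2.INTER_AREA)
def fit(masks,x,y,size):
    def cost(p):
        t=0
        for c,m in masks.items():
            r=render(c,box(p[0],p[1],p[2],size)); t+=np.abs(r-m).sum()/m.sum()
        return t/len(masks)
    best=None
    for a in np.radians(np.arange(-90,90,30)):
        r=minimize(cost,[x,y,a],method="Nelder-Mead",options=dict(initial_simplex=[[x,y,a],[x+.008,y,a],[x,y+.008,a],[x,y,a+.3]],xatol=2e-4,fatol=1e-4))
        if best is None or r.fun<best.fun: best=r
    return best.x,best.fun
E
python3 - <<'E'
from h import *
I={c:cv2.imread(f"pics/{c}0.png")[:,:,::-1].copy() for c in("scene","side")}
M={c:nonmat(i) for c,i in I.items()}
T=dict(transformer=(.603,-.152,(.046,.052,.052)),heatsink=(.618,-.327,(.028,.07,.05)),round_large=(.597,-.005,(.078,.104,.007)),round_small=(.604,.34,(.078,.104,.007)),wide=(.603,.166,(.078,.104,.007)),long=(.443,-.167,(.078,.104,.007)))
for n,(x,y,s) in T.items():
  for cs in (("scene",),("side",),("scene","side")):
    ms={c:comp(M[c],project(c,[[x,y,s[2]*.6]])[0]) for c in cs}
    if any(m.sum()>6000 for m in ms.values()): print(n,cs,"big"); continue
    p,f=fit(ms,x,y,s); print(n,cs,np.round(p[:2],4),round(np.degrees(p[2]),1),"cost",round(f,3))
for n,(x,y,r,h) in dict(cap_large=(.423,.34,.02,.056),cap_small=(.424,.166,.013,.05)).items():
  for c in I:
    m=comp(M[c],project(c,[[x,y,h*.6]])[0]); a=np.linspace(0,6.28,40)
    def cost(p): return np.abs(render(c,np.array([[p[0]+r*np.cos(t),p[1]+r*np.sin(t),z] for t in a for z in(0,h)]))-m).sum()/m.sum()
    o=minimize(cost,[x,y],method="Nelder-Mead",options=dict(initial_simplex=[[x,y],[x+.006,y],[x,y+.006]],xatol=2e-4)); print(n,c,np.round(o.x,4),round(o.fun,3))
a=cv2.imread("pics/scene0.png")[235:385,130:330]; cv2.imwrite("pics/crop.png",cv2.resize(a,(800,600),interpolation=cv2.INTER_CUBIC))
E
```

```text
transformer ('scene',) [ 0.6056 -0.153 ] 0.0 cost 0.116
transformer ('side',) [ 0.606  -0.1542] 3.8 cost 0.067
transformer ('scene', 'side') [ 0.6057 -0.1536] 1.1 cost 0.094
heatsink ('scene',) big
heatsink ('side',) [ 0.6215 -0.3286] -122.2 cost 0.05
heatsink ('scene', 'side') bigTraceback (most recent call last):
  File "<stdin>", line 9, in <module>
  File "h.py", line 33, in fit
    r=minimize(cost,[x,y,a],method="Nelder-Mead",options=dict(initial_simplex=[[x,y,a],[x+.008,y,a],[x,y+.008,a],[x,y,a+.3]],xatol=2e-4,fatol=1e-4))
    res = _minimize_neldermead(fun, x0, args, callback, bounds=bounds,
                               **options)
    fsim[j] = func(sim[j])
              ~~~~^^^^^^^^
    fx = function(np.copy(x), *(wrapper_args + args))
  File "h.py", line 29, in cost
    r=render(c,box(p[0],p[1],p[2],size)); t+=np.abs(r-m).sum()/m.sum()
  File "h.py", line 23, in render
    h=cv2.convexHull(((project(c,P)+.5)*S).astype(np.float32)); cv2.fillPoly(z,[np.round(h).astype(np.int32)],1)
                       ~~~~~~~^^^^^
  File "h.py", line 7, in project
    k,f=cam(c); E=np.linalg.inv(k["extrinsics"] if E is None else E)
        ~~~^^^
  File "h.py", line 5, in cam
    k=manip.calibration(c); return k,192/np.tan(np.radians(k["vertical_fov"]/2))
ValueError: time passes only in moves, steps and waits
```

```bash
python3 - <<'E'
import re
s=open("h.py").read()
s=s.replace('''def cam(c):
    k=manip.calibration(c); return''','''_K={}
def cam(c):
    k=_K[c]=_K.get(c) or manip.calibration(c); return''')
open("h.py","w").write(s)
E
cat > run.py <<'E'
from h import *
I={}; R={}
for c in("scene","side"):
    I[c]=manip.capture(c)
    for n in("transformer_c","heatsink_c","cap_large_c","cap_small_c"): R[c,n]=manip.cut_out(c,n)
M={c:nonmat(i) for c,i in I.items()}
np.save("K.npy",{c:manip.calibration(c) for c in("scene","side","wrist")},allow_pickle=True)
def mask(c,n,P):
    u,v=np.round(project(c,[P])[0]).astype(int)
    for d in R.get((c,n),[]):
        if d["region"][v,u]: return d["region"]
    return comp(M[c],(u,v))
T=dict(transformer_c=(.603,-.152,(.046,.052,.052)),heatsink_c=(.618,-.327,(.028,.07,.05)),round_large=(.597,-.005,(.078,.104,.007)),round_small=(.604,.34,(.078,.104,.007)),wide=(.603,.166,(.078,.104,.007)),long=(.443,-.167,(.078,.104,.007)))
for n,(x,y,s) in T.items():
  for cs in (("scene",),("side",),("scene","side")):
    ms={c:mask(c,n,[x,y,s[2]*.6]) for c in cs}
    if any(m.sum()>6000 for m in ms.values()): print(n,cs,"big"); continue
    p,f=fit(ms,x,y,s); print(n,cs,np.round(p[:2],4),round(np.degrees(p[2]),1),"cost",round(f,3))
for n,(x,y,r,h) in dict(cap_large_c=(.423,.34,.02,.056),cap_small_c=(.424,.166,.013,.05)).items():
  for c in I:
    m=mask(c,n,[x,y,h*.6]); a=np.linspace(0,6.28,40)
    def cost(p): return np.abs(render(c,np.array([[p[0]+r*np.cos(t),p[1]+r*np.sin(t),z] for t in a for z in(0,h)]))-m).sum()/m.sum()
    o=minimize(cost,[x,y],method="Nelder-Mead",options=dict(initial_simplex=[[x,y],[x+.006,y],[x,y+.006]],xatol=2e-4)); print(n,c,np.round(o.x,4),round(o.fun,3))
a=cv2.imread("pics/scene0.png")[235:385,130:330]; cv2.imwrite("pics/crop.png",cv2.resize(a,(800,600),interpolation=cv2.INTER_CUBIC))
print(manip.calibration("wrist"), manip.state()["time"])
E
python3 run.py
```

```text
transformer_c ('scene',) [ 0.6042 -0.1541] -1.7 cost 0.058
transformer_c ('side',) [ 0.6079 -0.1544] -4.5 cost 0.05
transformer_c ('scene', 'side') [ 0.6065 -0.1539] -1.8 cost 0.081
heatsink_c ('scene',) [ 0.6193 -0.3288] -123.1 cost 0.244
heatsink_c ('side',) [ 0.6231 -0.3296] -124.1 cost 0.055
heatsink_c ('scene', 'side') [ 0.6232 -0.3305] 56.7 cost 0.157
round_large ('scene',) [ 0.5951 -0.0062] 11.0 cost 0.073
round_large ('side',) [ 0.5971 -0.0075] 11.3 cost 0.038
round_large ('scene', 'side') [ 0.5962 -0.0067] -168.9 cost 0.061
round_small ('scene',) big
round_small ('side',) [0.6031 0.3394] 9.5 cost 0.024
round_small ('scene', 'side') big
wide ('scene',) [0.6053 0.1676] 1.0 cost 0.049
wide ('side',) [0.6072 0.1676] 1.2 cost 0.03
wide ('scene', 'side') [0.6061 0.1678] 1.1 cost 0.046
long ('scene',) [ 0.4421 -0.1666] 19.8 cost 0.048
long ('side',) [ 0.4435 -0.1671] 20.1 cost 0.038
long ('scene', 'side') [ 0.443  -0.1667] -160.4 cost 0.049
cap_large_c scene [0.4234 0.3393] 0.144
cap_large_c side [0.4252 0.3394] 0.042
cap_small_c scene [0.4261 0.1636] 0.395
cap_small_c side [0.4263 0.1662] 0.085
{'vertical_fov': 62.82814489648341, 'cx': 255.82867384084102, 'cy': 188.01091640943164, 'hand_eye': array([[ 6.59928364e-05, -9.49542531e-01, -3.13638292e-01,
         8.09117432e-02],
       [ 9.99999753e-01, -1.56937988e-04,  6.85541656e-04,
         9.48329129e-04],
       [-7.00172721e-04, -3.13638260e-01,  9.49542285e-01,
        -1.42037369e-01],
       [ 0.00000000e+00,  0.00000000e+00,  0.00000000e+00,
         1.00000000e+00]])} 1.6
```

View pics/crop.png

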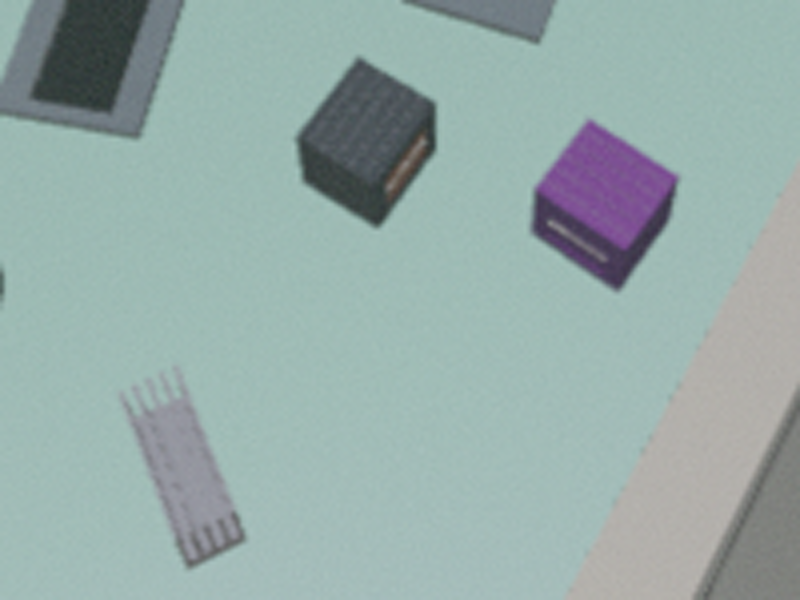

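Picture 3: dark block with copper window at crop (367,140), purple look-alike at (605,205), heat sink at (183,465). The choice holds. The fits agree to about 2 mm between cameras, so I start with the heat sink.

```bash
python3 -m inch '[{"xyz":[-0.0535,-0.329,0],"spin":0.995,"fingers":1},{"xyz":[-0.0535,-0.329,0],"spin":0.995,"fingers":1},{"xyz":[-0.0535,-0.329,0],"spin":0.995,"fingers":1},{"xyz":[-0.0535,-0.329,0],"spin":0.995,"fingers":1},{"xyz":[-0.0535,-0.329,0],"spin":0.995,"fingers":1},{"xyz":[-0.0535,-0.329,0],"spin":0.995,"fingers":1},{"xyz":[-0.0535,-0.329,-0.06],"spin":0.995,"fingers":1},{"xyz":[-0.0535,-0.329,-0.06],"spin":0.995,"fingers":1}]' 40
cat > look.py <<'E'
# look.py name thing [L W H | D H]: wrist picture with fit of the part
import sys
from h import *
from scipy.spatial.transform import Rotation as Ro
s=manip.state(); im=manip.capture("wrist"); cv2.imwrite(f"pics/{sys.argv[1]}.png",im[:,:,::-1])
T=np.eye(4);T[:3,:3]=Ro.from_quat(s["orientation"]).as_matrix();T[:3,3]=s["eef_pos"]
k=dict(manip.calibration("wrist")); k["extrinsics"]=T@k["hand_eye"]; import h; h._K["wrist"]=k
y=T[:3,1]; print("t",round(s["time"],2),"tcp",np.round(s["eef_pos"],4),"jaw deg",round(np.degrees(np.arctan2(y[1],y[0])),1),"width",round(s["width"],4),"f",np.round(s["ft_force"],1))
for t in sys.argv[2].split(","):
    for d in manip.tip_of("wrist",t)[:2]: print(t,np.round(d["location"],4),round(d["score"],2))
if len(sys.argv)>3:
    size=[float(v) for v in sys.argv[3].split(",")]
    for d in manip.cut_out("wrist",sys.argv[2])[:1]:
        loc=manip.tip_of("wrist",sys.argv[2]); x,yy=loc[0]["location"][:2] if loc else s["eef_pos"][:2]
        p,f=fit({"wrist":d["region"]},x,yy,size); print("fit",np.round(p[:2],4),round(np.degrees(p[2]),1),round(f,3),d["region"].sum())
E
python3 look.py w1 heatsink_c .028,.07,.05
```

```text
time: 2.6
eef_pos: [0.6181, -0.3279, 0.1663]
orientation: [0.284, 0.959, 0.001, -0.005]
ft_force: [-0.4, 0.5, 0.5]
width: 0.0854
t 2.6 tcp [ 0.6181 -0.3279  0.1663] jaw deg 57.0 width 0.0854 f [-0.4  0.5  0.5]
heatsink_c [ 0.6162 -0.3239  0.0238] 0.8
fit [ 0.6196 -0.3268] 57.6 0.134 2505
```

View pics/w1.png

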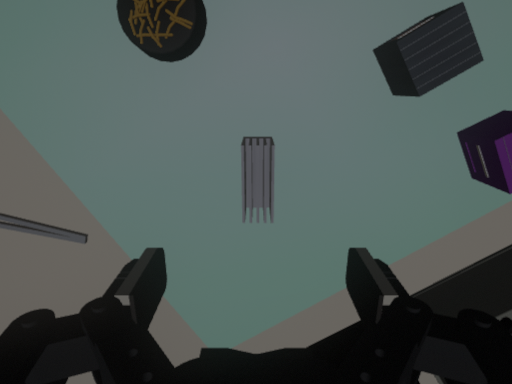

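Picture 4: heat sink at (258,180), centred between the jaws (column 256) and aligned. Descend and grip.

```bash
python3 -m inch '[{"xyz":[0,0,-0.06],"spin":0,"fingers":1},{"xyz":[0,0,-0.11],"spin":0,"fingers":1},{"xyz":[0,0,-0.153],"spin":0,"fingers":1},{"xyz":[0,0,-0.153],"spin":0,"fingers":1},{"xyz":[0,0,-0.153],"spin":0,"fingers":1},{"xyz":[0,0,-0.153],"spin":0,"fingers":-1},{"xyz":[0,0,-0.153],"spin":0,"fingers":-1},{"xyz":[0,0,-0.153],"spin":0,"fingers":-1}]' 40
python3 -m inch '[{"xyz":[0,0,0],"spin":0,"fingers":-1},{"xyz":[0,0,0],"spin":0,"fingers":-1},{"xyz":[0,0,0],"spin":0,"fingers":-1},{"xyz":[0,0,0],"spin":0,"fingers":-1}]'
python3 look.py w2 heatsink_c
```

```text
time: 3.8
eef_pos: [0.6219, -0.3292, 0.0193]
orientation: [0.284, 0.959, -0.0, 0.001]
ft_force: [-0.4, -1.0, -0.1]
width: 0.0323
time: 4.3
eef_pos: [0.622, -0.3292, 0.0192]
orientation: [0.284, 0.959, -0.0, 0.001]
ft_force: [-0.6, 0.4, 5.7]
width: 0.0277
t 4.3 tcp [ 0.622  -0.3292  0.0192] jaw deg 57.0 width 0.0277 f [-0.6  0.4  5.7]
heatsink_c [ 0.6181 -0.3228  0.0231] 0.75
```

View pics/w2.png

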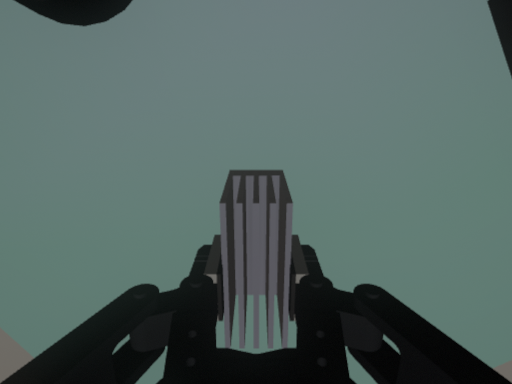

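Picture 5: gripped (width 27.7 mm). The top spans rows 203–347, so the part's centre sits about 4 mm along tool +x. I account for that when moving to the long nest.

```bash
python3 -m inch '[{"xyz":[0,0,0.04],"spin":0,"fingers":-1},{"xyz":[0,0,0.09],"spin":0,"fingers":-1},{"xyz":[-0.03,0.03,0.09],"spin":-0.16,"fingers":-1},{"xyz":[-0.075,0.068,0.09],"spin":-0.32,"fingers":-1},{"xyz":[-0.12,0.11,0.09],"spin":-0.48,"fingers":-1},{"xyz":[-0.16,0.145,0.09],"spin":-0.646,"fingers":-1},{"xyz":[-0.178,0.159,0.09],"spin":-0.646,"fingers":-1},{"xyz":[-0.178,0.159,0.09],"spin":-0.646,"fingers":-1}]'
python3 -m inch '[{"xyz":[0,0,0],"spin":0,"fingers":-1},{"xyz":[0,0,-0.03],"spin":0,"fingers":-1},{"xyz":[0,0,-0.05],"spin":0,"fingers":-1},{"xyz":[0,0,-0.05],"spin":0,"fingers":-1},{"xyz":[0,0,-0.05],"spin":0,"fingers":-1}]'
python3 look.py w3 nest_rect_long_floor,heatsink_c
```

```text
time: 5.4
eef_pos: [0.4417, -0.1687, 0.1079]
orientation: [0.573, 0.82, -0.0, -0.001]
ft_force: [1.1, 0.2, -1.6]
width: 0.0275
time: 6.02
eef_pos: [0.4446, -0.1706, 0.0587]
orientation: [0.574, 0.819, 0.0, 0.001]
ft_force: [0.3, -0.1, -1.7]
width: 0.0271
t 6.03 tcp [ 0.4446 -0.1706  0.0587] jaw deg 20.0 width 0.0271 f [ 0.3 -0.1 -1.7]
heatsink_c [ 0.4422 -0.1675  0.0654] 0.77
```

View pics/w3.png

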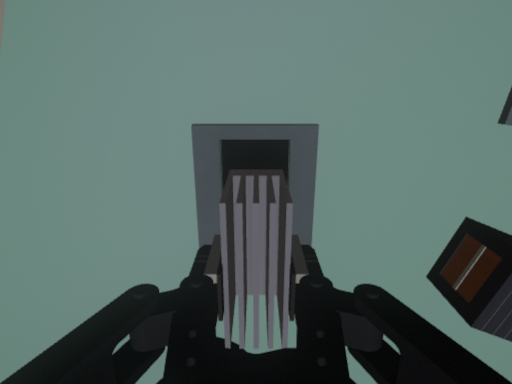

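Picture 6: the part is laterally centred on the nest (plate columns 192–319). The plate's far edge puts the nest centre 5 mm along tool x, against 4 mm for the part. Lower and release.

```bash
python3 -m inch '[{"xyz":[0,0,-0.015],"spin":0,"fingers":-1},{"xyz":[0,0,-0.028],"spin":0,"fingers":-1},{"xyz":[0,0,-0.032],"spin":0,"fingers":-1},{"xyz":[0,0,-0.035],"spin":0,"fingers":-1},{"xyz":[0,0,-0.036],"spin":0,"fingers":-1},{"xyz":[0,0,-0.036],"spin":0,"fingers":-1},{"xyz":[0,0,-0.036],"spin":0,"fingers":-1}]'
python3 -m inch '[{"xyz":[0,0,0],"spin":0,"fingers":-0.2},{"xyz":[0,0,0],"spin":0,"fingers":0},{"xyz":[0,0,0],"spin":0,"fingers":0.4},{"xyz":[0,0,0],"spin":0,"fingers":0.4},{"xyz":[0,0,0],"spin":0,"fingers":0.4},{"xyz":[0,0,0.05],"spin":0,"fingers":0.4},{"xyz":[0,0,0.1],"spin":0,"fingers":1},{"xyz":[0,0,0.15],"spin":0,"fingers":1}]'
python3 look.py w4 heatsink_c .028,.07,.053
```

```text
time: 7.05
eef_pos: [0.4437, -0.17, 0.0226]
orientation: [0.574, 0.819, 0.0, 0.0]
ft_force: [0.4, 1.0, -1.0]
width: 0.0275
time: 8.05
eef_pos: [0.4432, -0.1699, 0.1739]
orientation: [0.574, 0.819, 0.0, -0.0]
ft_force: [0.9, -0.6, -0.3]
width: 0.0855
t 8.05 tcp [ 0.4432 -0.1699  0.1739] jaw deg 20.0 width 0.0855 f [ 0.9 -0.6 -0.3]
heatsink_c [ 0.4418 -0.1663  0.0273] 0.73
fit [ 0.4435 -0.1673] 20.1 0.126 2485
```

Heat sink is down (z 27 mm, xy on the nest). Next, the transformer.

```bash
python3 -m inch '[{"xyz":[0.04,0.004,0],"spin":-0.1,"fingers":1},{"xyz":[0.09,0.01,0],"spin":-0.2,"fingers":1},{"xyz":[0.14,0.017,0],"spin":-0.3,"fingers":1},{"xyz":[0.161,0.017,0],"spin":-0.4,"fingers":1},{"xyz":[0.161,0.017,0],"spin":-0.4,"fingers":1},{"xyz":[0.161,0.017,0],"spin":-0.4,"fingers":1},{"xyz":[0.161,0.017,0],"spin":-0.4,"fingers":1}]'
python3 look.py w5 transformer_c .046,.052,.052
```

```text
time: 9.12
eef_pos: [0.6032, -0.1533, 0.1719]
orientation: [0.725, 0.689, -0.0, -0.001]
ft_force: [-0.0, -0.4, -0.1]
width: 0.0857
t 9.12 tcp [ 0.6032 -0.1533  0.1719] jaw deg -2.9 width 0.0857 f [-0.  -0.4 -0.1]
transformer_c [ 0.7241 -0.1258  0.0273] 0.85
transformer_c [ 0.6037 -0.1582  0.0269] 0.56
fit [ 0.6057 -0.154 ] -2.7 0.022 3508
```

View pics/w5.png

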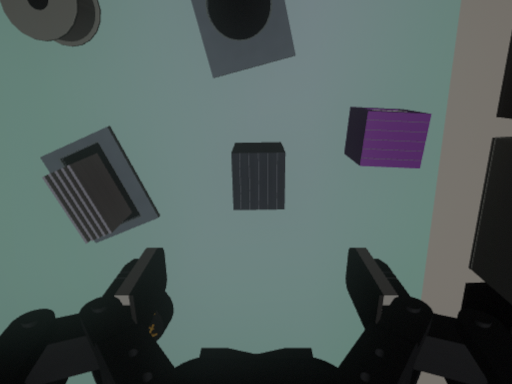

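Picture 7: the dark transformer at (258,178) is centred and aligned, purple is to the right at (395,137), and the heat sink stands in its nest. Descend with the jaws partly closed.

```bash
python3 -m inch '[{"xyz":[0.001,0,-0.06],"spin":0,"fingers":0.7},{"xyz":[0.001,0,-0.11],"spin":0,"fingers":0.7},{"xyz":[0.001,0,-0.152],"spin":0,"fingers":0.7},{"xyz":[0.001,0,-0.152],"spin":0,"fingers":0.7},{"xyz":[0.001,0,-0.152],"spin":0,"fingers":0.7},{"xyz":[0.001,0,-0.152],"spin":0,"fingers":-1},{"xyz":[0.001,0,-0.152],"spin":0,"fingers":-1},{"xyz":[0.001,0,-0.152],"spin":0,"fingers":-1}]' 60
python3 -m inch '[{"xyz":[0,0,0],"spin":0,"fingers":-1},{"xyz":[0,0,0],"spin":0,"fingers":-1}]'
python3 look.py w6 transformer_c
```

```text
time: 10.32
eef_pos: [0.607, -0.1533, 0.0227]
orientation: [0.725, 0.689, 0.001, 0.001]
ft_force: [-0.1, 0.4, 6.7]
width: 0.0452
time: 10.58
eef_pos: [0.607, -0.1533, 0.0227]
orientation: [0.725, 0.689, 0.001, 0.001]
ft_force: [-2.1, -0.0, 7.0]
width: 0.045
t 10.57 tcp [ 0.607  -0.1533  0.0227] jaw deg -2.9 width 0.045 f [-2.1 -0.   7. ]
transformer_c [ 0.723  -0.1253  0.0218] 0.93
transformer_c [ 0.6044 -0.156   0.0276] 0.63
```

View pics/w6.png

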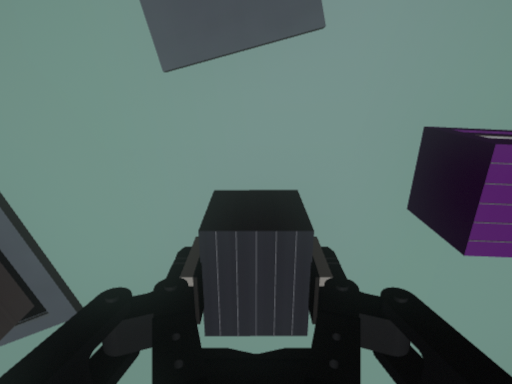

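Picture 8: gripped (45 mm) and centred (top rows 231–336 give 0 mm offset). Move to the wide nest.

```bash
python3 -m inch '[{"xyz":[0,0,0.04],"spin":0,"fingers":-1},{"xyz":[0,0.01,0.09],"spin":0,"fingers":-1},{"xyz":[0,0.05,0.09],"spin":0.02,"fingers":-1},{"xyz":[0,0.11,0.09],"spin":0.04,"fingers":-1},{"xyz":[-0.001,0.17,0.09],"spin":0.07,"fingers":-1},{"xyz":[-0.002,0.23,0.09],"spin":0.07,"fingers":-1},{"xyz":[-0.002,0.28,0.09],"spin":0.07,"fingers":-1},{"xyz":[-0.002,0.32,0.09],"spin":0.07,"fingers":-1}]'
python3 -m inch '[{"xyz":[0,0,0],"spin":0,"fingers":-1},{"xyz":[0,0,0],"spin":0,"fingers":-1},{"xyz":[0,0,-0.03],"spin":0,"fingers":-1},{"xyz":[0,0,-0.05],"spin":0,"fingers":-1},{"xyz":[0,0,-0.05],"spin":0,"fingers":-1},{"xyz":[0,0,-0.05],"spin":0,"fingers":-1}]'
python3 look.py w7 nest_rect_wide_floor,transformer_c
```

```text
time: 11.68
eef_pos: [0.6028, 0.1698, 0.1106]
orientation: [0.7, 0.715, 0.0, -0.0]
ft_force: [0.9, -0.4, -2.2]
width: 0.0449
time: 12.42
eef_pos: [0.6042, 0.1667, 0.0609]
orientation: [0.701, 0.714, 0.0, 0.0]
ft_force: [0.2, 0.3, -2.0]
width: 0.0451
t 12.43 tcp [0.6042 0.1667 0.0609] jaw deg 1.0 width 0.0451 f [ 0.2  0.3 -2. ]
transformer_c [0.5986 0.1644 0.0647] 0.69
```

View pics/w7.png

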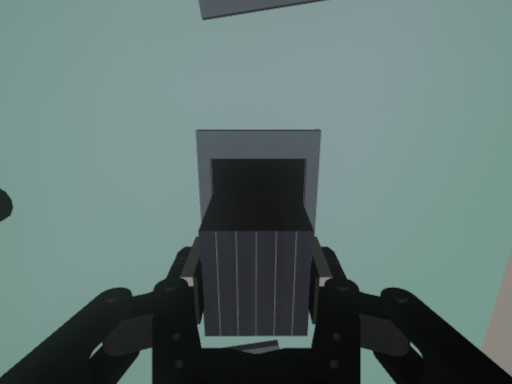

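Picture 9: the nest centre is about 1 mm to the right and 2 mm further than the part. Correct by that, lower and release.

```bash
python3 -m inch '[{"xyz":[0.001,0.002,-0.015],"spin":0,"fingers":-1},{"xyz":[0.001,0.002,-0.027],"spin":0,"fingers":-1},{"xyz":[0.001,0.002,-0.031],"spin":0,"fingers":-1},{"xyz":[0.001,0.002,-0.034],"spin":0,"fingers":-1},{"xyz":[0.001,0.002,-0.0355],"spin":0,"fingers":-1},{"xyz":[0.001,0.002,-0.0355],"spin":0,"fingers":-1},{"xyz":[0.001,0.002,-0.0355],"spin":0,"fingers":-1}]'
python3 -m inch '[{"xyz":[0,0,0],"spin":0,"fingers":0.3},{"xyz":[0,0,0],"spin":0,"fingers":0.6},{"xyz":[0,0,0],"spin":0,"fingers":0.8},{"xyz":[0,0,0],"spin":0,"fingers":0.8},{"xyz":[0,0,0],"spin":0,"fingers":0.8},{"xyz":[0,0,0.05],"spin":0,"fingers":0.8},{"xyz":[0,0,0.1],"spin":0,"fingers":1},{"xyz":[0,0,0.15],"spin":0,"fingers":1}]'
python3 look.py w8 transformer_c .046,.052,.055
```

```text
time: 13.45
eef_pos: [0.6045, 0.1691, 0.0257]
orientation: [0.7, 0.714, 0.0, 0.0]
ft_force: [-4.3, -0.9, 5.3]
width: 0.0449
time: 14.45
eef_pos: [0.6044, 0.1689, 0.1763]
orientation: [0.7, 0.714, -0.0, 0.0]
ft_force: [0.4, -0.4, 0.3]
width: 0.0854
t 14.45 tcp [0.6044 0.1689 0.1763] jaw deg 1.1 width 0.0854 f [ 0.4 -0.4  0.3]
transformer_c [0.6005 0.1673 0.026 ] 0.84
```

Transformer placed. Next, the large capacitor.

```bash
python3 -m inch '[{"xyz":[-0.03,0.03,0],"spin":0,"fingers":1},{"xyz":[-0.07,0.07,0],"spin":0,"fingers":1},{"xyz":[-0.11,0.11,0],"spin":0,"fingers":1},{"xyz":[-0.15,0.15,0],"spin":0,"fingers":1},{"xyz":[-0.181,0.17,0],"spin":0,"fingers":1},{"xyz":[-0.181,0.17,0],"spin":0,"fingers":1},{"xyz":[-0.181,0.17,0],"spin":0,"fingers":1},{"xyz":[-0.181,0.17,0],"spin":0,"fingers":1}]'
python3 look.py w9 cap_large_c
python3 - <<'E'
from h import *
E
```

```text
time: 15.6
eef_pos: [0.4246, 0.3377, 0.1743]
orientation: [0.701, 0.713, -0.0, 0.0]
ft_force: [-0.4, -0.3, -0.2]
width: 0.0854
t 15.6 tcp [0.4246 0.3377 0.1743] jaw deg 0.9 width 0.0854 f [-0.4 -0.3 -0.2]
cap_large_c [0.4248 0.3401 0.0275] 0.78
```

View pics/w9.png

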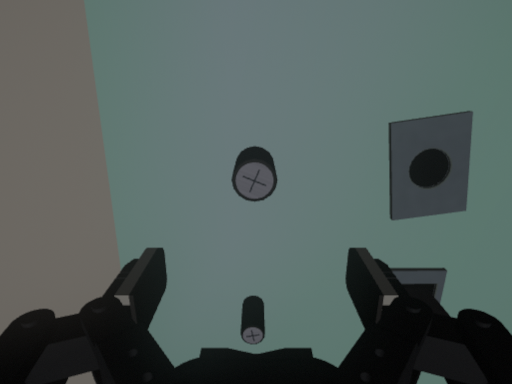

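Picture 10: large capacitor top at (254,180), so the cap is at (.4236,.340). The round small nest shows at (430,165).

```bash
python3 -m inch '[{"xyz":[-0.001,0.002,-0.06],"spin":0,"fingers":1},{"xyz":[-0.001,0.002,-0.11],"spin":0,"fingers":1},{"xyz":[-0.001,0.002,-0.152],"spin":0,"fingers":1},{"xyz":[-0.001,0.002,-0.154],"spin":0,"fingers":1},{"xyz":[-0.001,0.002,-0.154],"spin":0,"fingers":1},{"xyz":[-0.001,0.002,-0.154],"spin":0,"fingers":-1},{"xyz":[-0.001,0.002,-0.154],"spin":0,"fingers":-1},{"xyz":[-0.001,0.002,-0.154],"spin":0,"fingers":-1}]' 40
python3 -m inch '[{"xyz":[0,0,0],"spin":0,"fingers":-1},{"xyz":[0,0,0],"spin":0,"fingers":-1},{"xyz":[0,0,0],"spin":0,"fingers":-1}]'
python3 look.py w10 cap_large_c
```

```text
time: 16.7
eef_pos: [0.4232, 0.3415, 0.0222]
orientation: [0.7, 0.714, 0.001, 0.0]
ft_force: [-1.8, -1.1, 3.9]
width: 0.0393
time: 17.08
eef_pos: [0.4232, 0.3415, 0.0222]
orientation: [0.7, 0.714, 0.001, 0.0]
ft_force: [-0.4, -1.3, 6.5]
width: 0.0389
t 17.07 tcp [0.4232 0.3415 0.0222] jaw deg 1.1 width 0.0389 f [-0.4 -1.3  6.5]
cap_large_c [0.4245 0.3382 0.024 ] 0.74
```

```bash
python3 -m inch '[{"xyz":[0,0,0.05],"spin":0,"fingers":-1},{"xyz":[0.01,-0.01,0.1],"spin":0,"fingers":-1},{"xyz":[0.03,-0.06,0.1],"spin":0,"fingers":-1},{"xyz":[0.055,-0.115,0.1],"spin":0,"fingers":-1},{"xyz":[0.08,-0.17,0.1],"spin":0,"fingers":-1},{"xyz":[0.108,-0.225,0.1],"spin":0,"fingers":-1},{"xyz":[0.135,-0.28,0.1],"spin":0,"fingers":-1},{"xyz":[0.16,-0.325,0.1],"spin":0,"fingers":-1}]'
python3 -m inch '[{"xyz":[0.012,-0.023,0],"spin":0,"fingers":-1},{"xyz":[0.012,-0.023,0],"spin":0,"fingers":-1},{"xyz":[0.012,-0.023,-0.03],"spin":0,"fingers":-1},{"xyz":[0.012,-0.023,-0.06],"spin":0,"fingers":-1},{"xyz":[0.012,-0.023,-0.06],"spin":0,"fingers":-1},{"xyz":[0.012,-0.023,-0.06],"spin":0,"fingers":-1}]'
python3 look.py w11 nest_round_large_floor,cap_large_c
```

```text
time: 18.18
eef_pos: [0.5831, 0.0133, 0.1212]
orientation: [0.701, 0.713, 0.0, 0.0]
ft_force: [-0.1, 1.1, -1.0]
width: 0.0387
time: 18.92
eef_pos: [0.5949, -0.0058, 0.0619]
orientation: [0.7, 0.714, 0.001, 0.0]
ft_force: [-0.1, 0.1, -0.4]
width: 0.0388
t 18.93 tcp [ 0.5949 -0.0058  0.0619] jaw deg 1.2 width 0.0388 f [-0.1  0.1 -0.4]
nest_round_large_floor [ 0.5959 -0.0056  0.0058] 0.91
cap_large_c [ 0.594  -0.0075  0.0687] 0.68
```

View pics/w11.png

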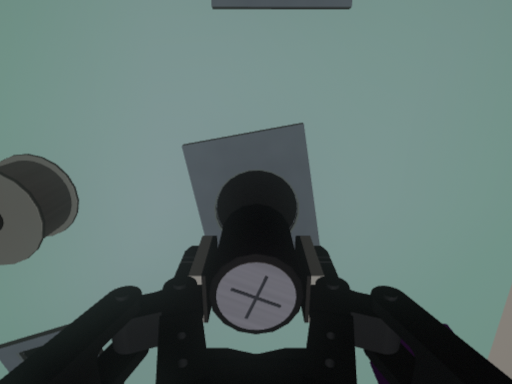

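Picture 11: the pocket's far rim at row 171 puts the pocket centre at about 0 mm, and the cap is at about 0 mm too. Lower and release.

```bash
python3 -m inch '[{"xyz":[0,0,-0.015],"spin":0,"fingers":-1},{"xyz":[0,0,-0.028],"spin":0,"fingers":-1},{"xyz":[0,0,-0.032],"spin":0,"fingers":-1},{"xyz":[0,0,-0.035],"spin":0,"fingers":-1},{"xyz":[0,0,-0.0365],"spin":0,"fingers":-1},{"xyz":[0,0,-0.0365],"spin":0,"fingers":-1},{"xyz":[0,0,-0.0365],"spin":0,"fingers":-1}]'
python3 -m inch '[{"xyz":[0,0,0],"spin":0,"fingers":0.2},{"xyz":[0,0,0],"spin":0,"fingers":0.6},{"xyz":[0,0,0],"spin":0,"fingers":0.8},{"xyz":[0,0,0],"spin":0,"fingers":0.8},{"xyz":[0,0,0],"spin":0,"fingers":0.8},{"xyz":[0,0,0.05],"spin":0,"fingers":0.8},{"xyz":[0,0,0.1],"spin":0,"fingers":1},{"xyz":[0,0,0.15],"spin":0,"fingers":1}]'
python3 look.py w12 cap_large_c
python3 -m inch '[{"xyz":[-0.03,0.03,0],"spin":0,"fingers":1},{"xyz":[-0.07,0.07,0],"spin":0,"fingers":1},{"xyz":[-0.11,0.11,0],"spin":0,"fingers":1},{"xyz":[-0.15,0.15,0],"spin":0,"fingers":1},{"xyz":[-0.169,0.171,0],"spin":0,"fingers":1},{"xyz":[-0.169,0.171,0],"spin":0,"fingers":1},{"xyz":[-0.169,0.171,0],"spin":0,"fingers":1},{"xyz":[-0.169,0.171,0],"spin":0,"fingers":1}]'
python3 look.py w13 cap_small_c
```

```text
time: 19.95
eef_pos: [0.5944, -0.007, 0.0252]
orientation: [0.7, 0.714, -0.0, -0.0]
ft_force: [-3.0, 1.1, 5.3]
width: 0.0385
time: 20.95
eef_pos: [0.5943, -0.0069, 0.1758]
orientation: [0.7, 0.714, 0.0, -0.0]
ft_force: [0.9, -0.1, -0.6]
width: 0.0851
t 20.95 tcp [ 0.5943 -0.0069  0.1758] jaw deg 1.1 width 0.0851 f [ 0.9 -0.1 -0.6]
cap_large_c [ 0.5926 -0.0081  0.0307] 0.78
time: 22.05
eef_pos: [0.4264, 0.1629, 0.1742]
orientation: [0.701, 0.713, -0.0, 0.0]
ft_force: [-0.4, 0.5, -0.7]
width: 0.0855
t 22.05 tcp [0.4264 0.1629 0.1742] jaw deg 0.9 width 0.0855 f [-0.4  0.5 -0.7]
cap_small_c [0.422  0.1684 0.0228] 0.73
```

View pics/w13.png

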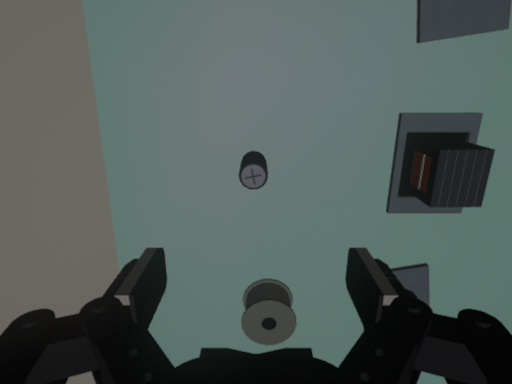

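Picture 12: small capacitor top at (253,175), so the cap is at about (.425,.1675). The transformer is seated in its nest (440,165), and the spool (268,310) is untouched.

```bash
python3 -m inch '[{"xyz":[-0.001,0.003,-0.06],"spin":0,"fingers":1},{"xyz":[-0.001,0.003,-0.11],"spin":0,"fingers":1},{"xyz":[-0.001,0.003,-0.152],"spin":0,"fingers":1},{"xyz":[-0.001,0.003,-0.154],"spin":0,"fingers":1},{"xyz":[-0.001,0.003,-0.154],"spin":0,"fingers":1},{"xyz":[-0.001,0.003,-0.154],"spin":0,"fingers":-1},{"xyz":[-0.001,0.003,-0.154],"spin":0,"fingers":-1},{"xyz":[-0.001,0.003,-0.154],"spin":0,"fingers":-1}]' 30
python3 -m inch '[{"xyz":[0,0,0],"spin":0,"fingers":-1},{"xyz":[0,0,0],"spin":0,"fingers":-1},{"xyz":[0,0,0],"spin":0,"fingers":-1},{"xyz":[0,0,0],"spin":0,"fingers":-1}]'
python3 look.py w14 cap_small_c
```

```text
time: 23.15
eef_pos: [0.425, 0.1672, 0.0211]
orientation: [0.7, 0.714, 0.001, 0.0]
ft_force: [-0.2, -0.4, -0.1]
width: 0.0321
time: 23.65
eef_pos: [0.4249, 0.1672, 0.021]
orientation: [0.7, 0.714, 0.0, 0.0]
ft_force: [-1.5, -0.8, 7.2]
width: 0.025
t 23.65 tcp [0.4249 0.1672 0.021 ] jaw deg 1.1 width 0.025 f [-1.5 -0.8  7.2]
cap_small_c [0.4256 0.1696 0.0255] 0.8
```

```bash
python3 -m inch '[{"xyz":[0,0,0.05],"spin":0,"fingers":-1},{"xyz":[0.01,0.01,0.1],"spin":0,"fingers":-1},{"xyz":[0.04,0.04,0.1],"spin":0,"fingers":-1},{"xyz":[0.08,0.08,0.1],"spin":0,"fingers":-1},{"xyz":[0.12,0.12,0.1],"spin":0,"fingers":-1},{"xyz":[0.16,0.155,0.1],"spin":0,"fingers":-1},{"xyz":[0.177,0.172,0.1],"spin":0,"fingers":-1},{"xyz":[0.177,0.172,0.1],"spin":0,"fingers":-1}]'
python3 -m inch '[{"xyz":[0,0,0],"spin":0,"fingers":-1},{"xyz":[0,0,-0.03],"spin":0,"fingers":-1},{"xyz":[0,0,-0.06],"spin":0,"fingers":-1},{"xyz":[0,0,-0.06],"spin":0,"fingers":-1},{"xyz":[0,0,-0.06],"spin":0,"fingers":-1}]'
python3 look.py w15 nest_round_small_floor,cap_small_c
```

```text
time: 24.75
eef_pos: [0.6017, 0.3403, 0.1194]
orientation: [0.7, 0.714, -0.0, -0.0]
ft_force: [0.2, 0.1, -0.9]
width: 0.025
time: 25.38
eef_pos: [0.6019, 0.3389, 0.0617]
orientation: [0.701, 0.714, 0.001, 0.0]
ft_force: [-0.6, 0.7, 0.0]
width: 0.0248
t 25.38 tcp [0.6019 0.3389 0.0617] jaw deg 1.1 width 0.0248 f [-0.6  0.7  0. ]
nest_round_small_floor [0.6052 0.3399 0.0012] 0.63
cap_small_c [0.6009 0.336  0.0648] 0.59
```

View pics/w15.png

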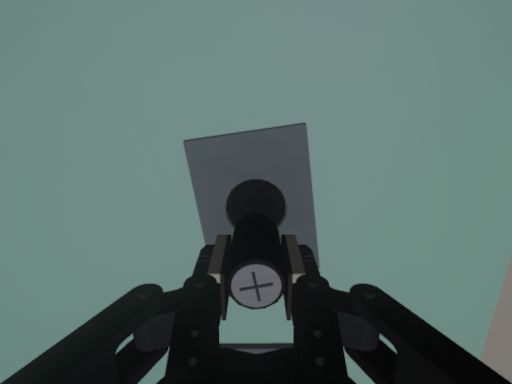

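Picture 13: the pocket (far rim row 180, column 256) is centred under the cap. Lower and release, then retreat.

```bash
python3 -m inch '[{"xyz":[0,0,-0.015],"spin":0,"fingers":-1},{"xyz":[0,0,-0.028],"spin":0,"fingers":-1},{"xyz":[0,0,-0.033],"spin":0,"fingers":-1},{"xyz":[0,0,-0.036],"spin":0,"fingers":-1},{"xyz":[0,0,-0.0375],"spin":0,"fingers":-1},{"xyz":[0,0,-0.0375],"spin":0,"fingers":-1},{"xyz":[0,0,-0.0375],"spin":0,"fingers":-1}]'
python3 -m inch '[{"xyz":[0,0,0],"spin":0,"fingers":-0.1},{"xyz":[0,0,0],"spin":0,"fingers":0.4},{"xyz":[0,0,0],"spin":0,"fingers":0.7},{"xyz":[0,0,0],"spin":0,"fingers":0.7},{"xyz":[0,0,0],"spin":0,"fingers":0.7},{"xyz":[0,0,0.05],"spin":0,"fingers":0.7},{"xyz":[0,0,0.1],"spin":0,"fingers":1},{"xyz":[0,0,0.15],"spin":0,"fingers":1}]'
python3 -m inch '[{"xyz":[0.05,0,0.05],"spin":0,"fingers":1},{"xyz":[0.1,0,0.1],"spin":0,"fingers":1},{"xyz":[0.1,0,0.1],"spin":0,"fingers":1},{"xyz":[0.1,0,0.1],"spin":0,"fingers":1}]'
python3 - <<'E'
from h import *
for c in("scene","side"):
    im=manip.capture(c); cv2.imwrite(f"pics/{c}9.png",cv2.resize(im[:,:,::-1],(800,600),interpolation=cv2.INTER_CUBIC))
    for t in "cap_large_c cap_small_c transformer_c heatsink_c solder_spool_c tip_cleaner_c".split():
        for d in manip.tip_of(c,t)[:2]: print(c,t,np.round(d["location"],3),round(d["score"],2))
E
```

```text
time: 26.4
eef_pos: [0.6013, 0.339, 0.0241]
orientation: [0.7, 0.714, -0.0, -0.0]
ft_force: [-3.0, -1.9, 6.0]
width: 0.0247
time: 27.4
eef_pos: [0.6014, 0.339, 0.1743]
orientation: [0.7, 0.714, -0.0, -0.0]
ft_force: [0.6, 1.3, -0.2]
width: 0.0852
time: 27.9
eef_pos: [0.7026, 0.3387, 0.2735]
orientation: [0.701, 0.713, 0.001, 0.0]
ft_force: [-1.0, -0.8, -0.2]
width: 0.0857
scene cap_small_c [0.601 0.34  0.032] 0.71
scene cap_small_c [0.602 0.165 0.026] 0.68
scene transformer_c [0.604 0.168 0.03 ] 0.91
scene transformer_c [ 0.72  -0.121  0.027] 0.74
scene heatsink_c [ 0.441 -0.168  0.028] 0.71
scene solder_spool_c [ 0.44  -0.003  0.016] 0.6
scene tip_cleaner_c [ 0.458 -0.321  0.016] 0.92
side cap_large_c [ 0.595 -0.008  0.033] 0.59
side cap_small_c [0.602 0.337 0.028] 0.85
side transformer_c [ 0.721 -0.124  0.026] 0.78
side heatsink_c [ 0.442 -0.168  0.032] 0.81
side solder_spool_c [ 0.441 -0.005  0.028] 0.62
side tip_cleaner_c [ 0.46  -0.317  0.015] 0.74
```

View pics/side9.png

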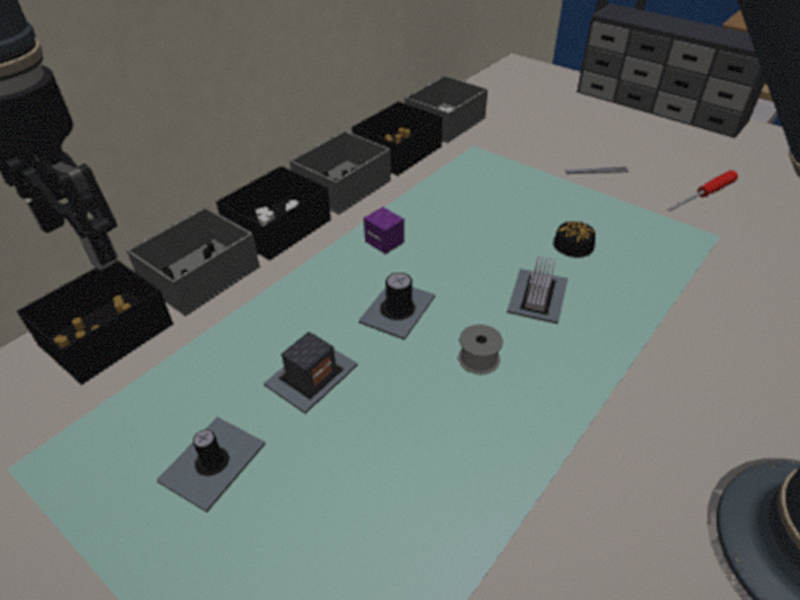

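View pics/scene9.png

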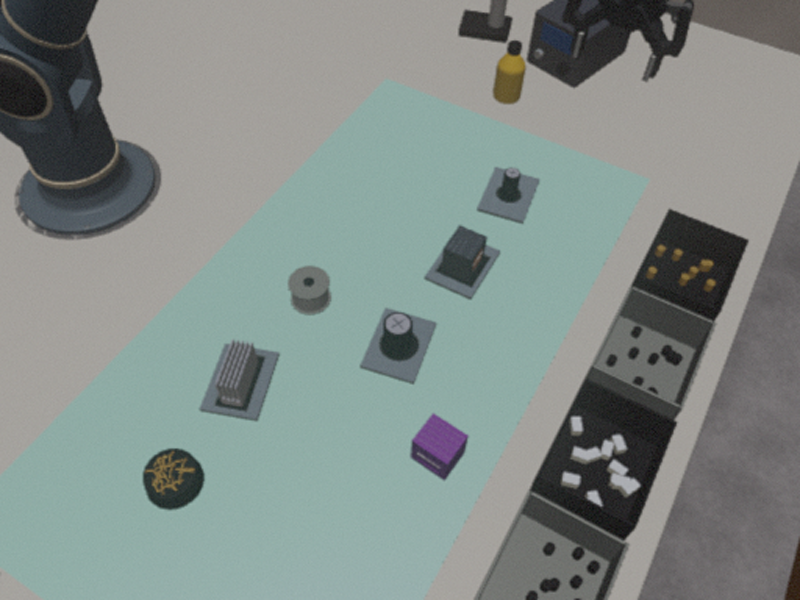

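Pictures 14 and 15: all four parts stand upright in their pockets. The spool, pot and purple block are unmoved, and the arm is clear. I hand in.

```bash
python3 -c "
from bench import manip
print(manip.finish_job())"
```

```text
the job is handed in; nothing more can be done
None
```

I put the heat sink, transformer, large capacitor and small capacitor each into their matching nest, lowered and released them, and handed the job in at about 28 s. No verdict is reported.

- **Placement:** In the last pictures from both fixed cameras, all four parts stand upright inside their pockets. Detected centres are within about 3 mm of the pocket centres, against the 12.5 mm allowed.
- **Height:** Some detections put the parts 0 to 5 mm above nominal, for example the heat sink at 32 mm against 28 mm. This is close to the networks' roughly 4 mm error. The parts were lowered to within about 1 mm of the floor before release, and the pictures show them seated.
- **Forces:** The wrist force read about 7 N or less at every reading.
- **Bystanders:** The solder spool and tip-cleaner pot read within about 4 mm of their starting positions, which is within the networks' error. The purple look-alike was not touched.
- **Checks that failed or disagreed:**
  - The side camera's silhouette fits were about 2 mm off the scene camera's in x. I settled the positions with wrist views before each grasp and placement.
  - In the last scene picture the network also labelled the transformer as a small capacitor, and it missed the large capacitor.
  - In the last side picture it reported only the purple block as a transformer.

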